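# Pack away the hardness tester's accessories

### The job

Put the hardness tester's four accessories (the vee block, the slender parallel, the solid round test block and the spot anvil) away in the fitted wooden tray, each standing upright and let down into the recess shaped for it, the two long ones lengthwise in theirs. Set them down rather than dropping them, and leave the plain block and the ring where they lie on the granite: they are samples still to be tested.

Things in the scene. Friction and masses are not known exactly. Their poses are not given: they have to be found in the camera images.
- vee_block: Steel vee block, 50 long x 36 wide x 34 mm high, with a 90-degree V groove 24 mm wide and 12 mm deep running the whole length of its top; about 0.4 kg. Origin: centre of its underside; x along the groove (50 mm), y across the width (36 mm), z up. Loose on the fixed granite slab (340 x 340 mm, top 25 mm above the table; it and the tray lie left and right, or swapped).
- parallel: Steel parallel: a plain slender ground bar, 80 long x 14 wide x 28 mm high, standing on its narrow long face; about 0.25 kg. Origin: centre of its underside; x along its length, y across its 14 mm width, z up. Loose on the fixed granite slab (340 x 340 mm, top 25 mm above the table; it and the tray lie left and right, or swapped).
- test_block: Round hardness test block: a solid flat steel disc, diameter 50 mm, 16 mm high, its top without any hole, only a few pinhead indentations; about 0.25 kg. Origin: centre of its underside, z up. Loose on the fixed granite slab (340 x 340 mm, top 25 mm above the table; it and the tray lie left and right, or swapped).
- spot_anvil: Spot anvil: a small steel pedestal, round foot of diameter 32 mm and 14 mm high, from which a column of diameter 16 mm rises to 42 mm above the underside; about 0.15 kg. Origin: centre of its underside, z up. Loose on the fixed granite slab (340 x 340 mm, top 25 mm above the table; it and the tray lie left and right, or swapped).
- plain_block: Sample still to be tested, not an accessory: a plain steel block with a flat top (no groove), 50 x 36 x 34 mm high. Origin: centre of its underside, x along its 50 mm side, z up. It is to be left where it is. Loose on the fixed granite slab (340 x 340 mm, top 25 mm above the table; it and the tray lie left and right, or swapped).
- ring_sample: Sample still to be tested, not an accessory: a steel ring, outer diameter 50 mm, with a 20 mm hole through its middle, 16 mm high. Origin: centre of its underside, z up. It is to be left where it is. Loose on the fixed granite slab (340 x 340 mm, top 25 mm above the table; it and the tray lie left and right, or swapped).
- seat_vee: Recess for the vee block: rectangular, 66 mm (along x) x 52 mm (along y). In a grey insert 120 x 84 x 22 mm, one of four fixed two by two, in any order, in a low wooden tray on the table. Origin: centre of the insert's underside, 8 mm above the table; x along its 120 mm side, z up. Recess centred on the origin, floor 16 mm and rim 22 mm above it (6 mm deep); tray rim 1 mm lower than that.
- seat_parallel: Recess for the parallel: a long slot, 96 mm (along x) x 30 mm (along y). In a grey insert 120 x 84 x 22 mm, one of four fixed two by two, in any order, in a low wooden tray on the table. Origin: centre of the insert's underside, 8 mm above the table; x along its 120 mm side, z up. Recess centred on the origin, floor 16 mm and rim 22 mm above it (6 mm deep); tray rim 1 mm lower than that.
- seat_disc: Recess for the round test block: the larger of the two round recesses, diameter 66 mm. In a grey insert 120 x 84 x 22 mm, one of four fixed two by two, in any order, in a low wooden tray on the table. Origin: centre of the insert's underside, 8 mm above the table; x along its 120 mm side, z up. Recess centred on the origin, floor 16 mm and rim 22 mm above it (6 mm deep); tray rim 1 mm lower than that.
- seat_spot: Recess for the spot anvil: the smaller of the two round recesses, diameter 48 mm. In a grey insert 120 x 84 x 22 mm, one of four fixed two by two, in any order, in a low wooden tray on the table. Origin: centre of the insert's underside, 8 mm above the table; x along its 120 mm side, z up. Recess centred on the origin, floor 16 mm and rim 22 mm above it (6 mm deep); tray rim 1 mm lower than that.
Not all that is in view belongs to the job. What is shaped like the vee_block but blue, pink or yellow is not meant.

How it is judged:
By the outcome, as a careful person would: the job done as asked, in the order asked, and still so for the second after the job is handed in, with the robot touching nothing.
It also fails if it takes over 93 s, if anything falls off the work surface, if the arm or the gripper's body presses on something with over 40 N, if the wrist force passes 120 N, or if a joint passes its speed limit or range.

### The arm

A 6-joint arm with a two-finger parallel gripper is mounted at the origin on the work surface. World frame = base frame: x ahead of the robot, y to its left, z up, the work surface at z = 0. Lengths are in m, angles in degrees, forces in N, time in s.
With the tool pointing down it reaches from about 0.375 to 0.9 m from the base axis. Payload 3.1 kg.
Tool frame: the origin (TCP) lies on the centre line of the jaws, within the pads' length; the fingertips stand 25 mm ahead of it and the grasp point (between the pads) lies 6 mm ahead of it; z points along the fingers, y is the line along which they close (so a half turn about z gives the same grasp; the last joint's range is limited). The gripper opens to 87 mm and grips with 3 to 60 N. Pads are 19 mm wide; open, the fingers measure 117 mm over their backs; the gripper's body (75 mm by 190 mm) begins 51 mm behind the grasp point.
Start: joints at [65.231, 30.224, 82.088, -0, 67.689, -10.227], TCP at [0.157, 0.605, 0.248] pointing down, gripper open.
Joint ranges: [-176.69, 176.69], [-43.24, 126.21], [12.49, 139.97], [-82, 262], [0, 151.66], [-163.58, 163.58]. Speed limits (degrees/s): [159.86, 159.86, 180, 180, 180, 180].

### API

Orientations are given as a 3x3 rotation matrix whose columns are the frame's x, y, z axes.
In Python, from rig import bot, cams, models gives the robot as it stands. The module is installed in compiled form; this text tells all that it offers.
- The arm moves only by the shell command python3 -m handwheel 'ROWS' [OPENING]. ROWS is JSON, a list of rows, each a list of 6 numbers: the shift along the world's x, y, z each as a share of 1 m, from -1 to 1, then the turn, a rotation vector about the world's x, y, z each as a share of 2 rad, from -1 to 1. In form: [[dx, dy, dz, wx, wy, wz], ...]. A call has exactly 8 rows; each row is the pose to reach, as a shift and turn from the pose commanded when the call began; what a row does not reach only later rows make up. A row lasts 1/12 s, in which the tool goes at most 41.7 mm and 7.16 degrees, less where a joint would pass 70% of its speed; a pose out of reach is approached as far as the arm can. A call with a number of a shift or a turn outside -1 to 1 is refused whole. A call with a gripper value outside its range is refused whole. OPENING is the opening, from -1 (shut) to 1 (fully open), so that 0 is half open, set as the call begins (- or left out, the last holds). The fingers move at their own pace and stop on an object; the grip force is fixed at half the most. Time passes only in rows, so rows that repeat a pose let the fingers close, or fill a call up. It gives the time, the measured TCP pose, the force, the opening and the grip force at its end, in the units of the state.
- bot.read_state(): the state, without advancing time (a new reading comes with each control period).
- cams.capture(name): name is "side" or "top" or "wrist"; returns (picture, depth): 400x640x3 uint8, blue, green, red; 400x640 float32, m along the optical axis (not along the pixel's ray), 0 where there is no reading.
- cams.calibration(name): a dict with "mtx" (3x3 intrinsics, pixels), "dist_coeffs" ([k1, k2, p1, p2, k3] as OpenCV has them; the pictures are not rectified), "R" (3x3) and "t" (3): a world point X has camera coordinates R X + t; the wrist camera has in their place "tool_from_camera" (4x4, takes a point from camera to tool coordinates, whose origin is the TCP and whose axes are the flange's). Camera axes: x right, y down, z forward; pixel columns grow to the right and rows downward; lengths in m; the calibration is good to about 2 mm. A picture is of the moment at which its call begins: read the wrist's pose just before it. calibration takes no time and is no camera call.
- bot.hand_in(): hands the job in; it is judged then, once.
Trained networks look in the newest picture that a camera, given by its name, has taken for a name from the list of things; names that differ only in an ending like _2 or _b are one class to them, and where a whole thing is asked for, a point or a joint stands for the part that bears it (a point fixed in the world has none). Each returns a list of dicts, best first, with "conf" (0 to 1); they miss things now and then, are a little off and sometimes report something else, mostly with a low value. They report only what shows in the picture. A call takes as long as a camera call. They do not tell look-alikes from the thing itself.
- models.spot_in(query, camera): "position" ([column, row] in pixels, amid what is visible of it).
- models.tip_of(query, camera): "position" ([column, row] in pixels: a listed point, or the origin of a listed thing).
The state is a dict: "time_s": time; "joint_positions": joint angles; "qvel": joint speeds; "tau": joint torques, N m; "position": TCP position; "tcp_rot": TCP orientation; "force": force on the tool from outside, world axes, zero at the start; "moment": the same for the moment, N m; "opening": opening from 0.0 (shut) to 1.0 (fully open); "grasp_force": force on a finger pad.
Only numpy, scipy, OpenCV 4.12 (cv2) and the standard library are available. Lean on these libraries where they do the work, as an engineer would, in place of code of your own. Each camera call takes 0.05 s, during which the arm holds its last target. There are 200 camera calls.

## Working session

There is one attempt and no reset: what is moved stays moved. The work goes in short steps, Python scripts to look and compute and a shell command to move; the robot and the scene stay as the last step left them, time stands still between calls to the robot, and variables do not carry over. Pictures are saved under pics/ and viewed, at most 14 in all, crops included, and the job is handed in when it is done.

```bash
mkdir -p pics; python3 - <<'E'
from rig import bot,cams,models
import cv2,numpy as np
s=bot.read_state();print({k:np.round(v,3).tolist() for k,v in s.items()})
for n in("top","side"):
    im,d=cams.capture(n);cv2.imwrite(f"pics/{n}0.png",im);np.save(f"{n}0.npy",d)
    print(n,{k:np.round(v,3).tolist() for k,v in cams.calibration(n).items()})
    print((d==0).mean())
print({k:np.round(v,3).tolist() for k,v in cams.calibration("wrist").items()})
E
```

```text
{'time_s': 0.0, 'joint_positions': [65.231, 30.28, 82.157, -0.001, 67.687, -10.229], 'qvel': [0.015, -0.032, -0.072, -0.028, -0.013, -0.043], 'tau': [0.0, -44.004, -17.659, 0.063, 0.058, -0.0], 'position': [0.157, 0.604, 0.247], 'tcp_rot': [[-0.968, 0.251, -0.001], [0.251, 0.968, -0.002], [0.0, -0.002, -1.0]], 'force': [-0.007, 0.218, 0.195], 'moment': [-0.012, 0.064, 0.005], 'grasp_force': 0.0, 'opening': 1.003}
top {'mtx': [[465.386, 0.0, 325.484], [0.0, 465.386, 207.189], [0.0, 0.0, 1.0]], 'dist_coeffs': [-0.001, 0.0, 0.0, 0.0, 0.0], 'R': [[-0.007, -1.0, -0.011], [-0.989, 0.009, -0.149], [0.149, 0.01, -0.989]], 't': [0.1, 0.538, 1.146]}
0.00416015625
side {'mtx': [[468.255, 0.0, 310.593], [0.0, 468.255, 191.003], [0.0, 0.0, 1.0]], 'dist_coeffs': [-0.075, 0.0, 0.0, 0.0, 0.0], 'R': [[-0.968, -0.249, 0.02], [-0.182, 0.646, -0.742], [0.171, -0.722, -0.67]], 't': [0.534, 0.089, 1.499]}
0.0042265625
{'mtx': [[286.227, 0.0, 316.234], [0.0, 286.227, 203.326], [0.0, 0.0, 1.0]], 'dist_coeffs': [0.004, 0.0, 0.0, 0.0, 0.0], 'tool_from_camera': [[-0.001, -0.965, -0.261, 0.071], [1.0, -0.001, 0.001, -0.0], [-0.001, -0.261, 0.965, -0.136], [0.0, 0.0, 0.0, 1.0]]}
```

View pics/top0.png

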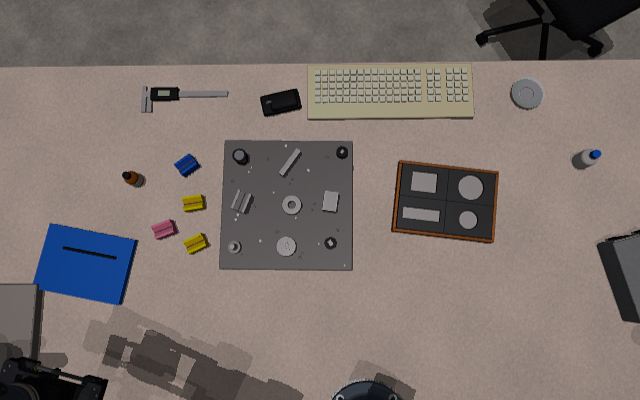

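```bash
cat > h.py <<'E'
from rig import bot,cams,models
import cv2,numpy as np
def ray2z(n,px,z,cal=None,T=None):
    "world point on plane z seen at px; wrist: T=(R,t) world_from_cam"
    c=cams.calibration(n); u=cv2.undistortPoints(np.float64(px).reshape(-1,1,2),c["mtx"],np.array(c["dist_coeffs"],float)).reshape(-1,2)
    d=np.c_[u,np.ones(len(u))]
    if T is None: R=np.array(c["R"]).T; o=-R@np.array(c["t"])
    else: R,o=T
    d=d@R.T; return o+d*((z-o[2])/d[:,2])[:,None]
def wristT(s):
    M=np.array(cams.calibration("wrist")["tool_from_camera"]); R=np.array(s["tcp_rot"])
    return R@M[:3,:3], R@M[:3,3]+np.array(s["position"])
E
python3 - <<'E'
from h import *
im=cv2.imread("pics/top0.png")
cv2.imwrite("pics/top0c.png",cv2.resize(im[130:280,215:515],(800,400),interpolation=cv2.INTER_CUBIC))
side=cv2.imread("pics/side0.png")
for nm,px,z in [("par",(290,162),.053),("vee",(242,202),.055),("ring",(291,205),.041),("plain",(330,201),.059),("spot",(235,247),.06),("test",(287,246),.041),("d1",(240,156),.05),("d2",(342,152),.05),("d3",(330,243),.05),("s_vee",(424,182),.03),("s_par",(420,214),.03),("s_disc",(470,187),.03),("s_spot",(468,219),.03)]:
    print(nm,ray2z("top",px,z).round(3).tolist())
E
```

```text
par [[0.654, 0.185, 0.053]]
vee [[0.551, 0.306, 0.055]]
ring [[0.545, 0.183, 0.041]]
plain [[0.551, 0.084, 0.059]]
spot [[0.438, 0.32, 0.06]]
test [[0.44, 0.193, 0.041]]
d1 [[0.672, 0.315, 0.05]]
d2 [[0.68, 0.052, 0.05]]
d3 [[0.446, 0.085, 0.05]]
s_vee [[0.604, -0.16, 0.03]]
s_par [[0.52, -0.147, 0.03]]
s_disc [[0.589, -0.278, 0.03]]
s_spot [[0.506, -0.269, 0.03]]
```

View pics/top0c.png

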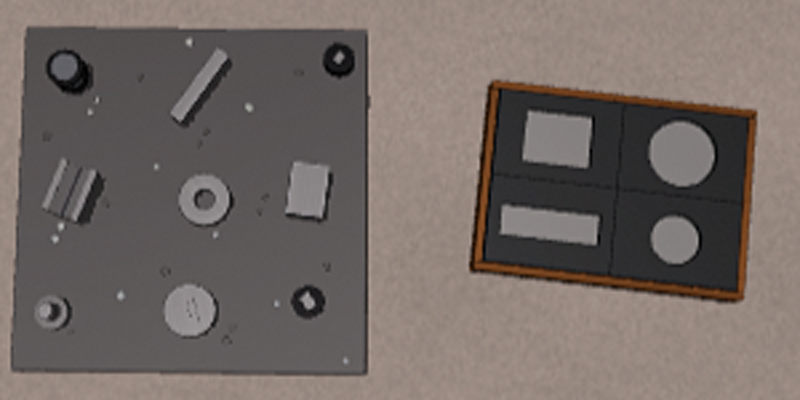

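View pics/side0.png

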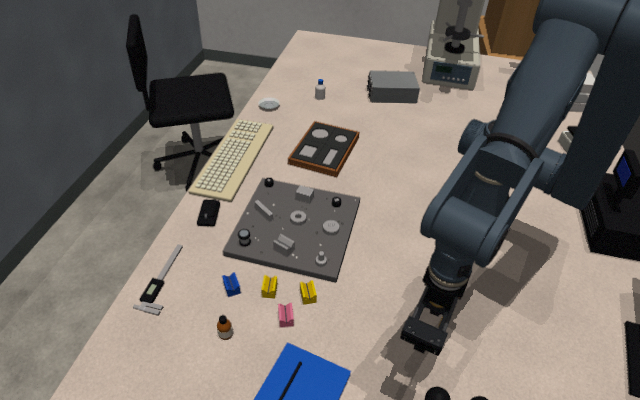

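Candidates by pixel: vee block (242,202) against the plain block (330,201) and the coloured vees off the slab. Test block (287,246), solid with pinholes, against the ring (291,205). Spot anvil (235,247), pale with a foot and column, against the dark things at (240,156), (342,152) and (330,243). Parallel (290,162) has no rival. The crop confirms the groove, the solid disc and the pedestal. The tray shows seat_vee (424,182), seat_parallel (420,214), seat_disc (470,187) and seat_spot (468,219).

```bash
python3 - <<'E'
from h import *
im=cv2.imread("pics/top0.png");d=np.load("top0.npy");c=cams.calibration("top")
vv,uu=np.mgrid[0:400,0:640]
u=cv2.undistortPoints(np.float64(np.c_[uu.ravel(),vv.ravel()]).reshape(-1,1,2),c["mtx"],np.array(c["dist_coeffs"],float)).reshape(-1,2)
P=((np.c_[u,np.ones(len(u))]*d.reshape(-1,1)-c["t"])@np.array(c["R"])).reshape(400,640,3)
print("slab z",np.median(P[180:190,260:275,2]),"ins z",np.median(P[195:198,440:450,2]))
def rep(nm,pts):
    pts=pts.astype(np.float32)*1000
    r=cv2.minAreaRect(pts[:,:2].copy());print(nm,np.round(r[0],1),np.round(r[1],1),round(r[2],1),"mean",pts.mean(0).round(1),"zmax",pts[:,2].max().round(1),len(pts))
z0=np.median(P[180:190,260:275,2])
for nm,(a,b),h in [("vee",(242,202),.034),("par",(290,162),.028),("test",(287,246),.016),("spot",(235,247),.042),("plain",(330,201),.034),("ring",(291,205),.016)]:
    S=(slice(b-20,b+21),slice(a-18,a+19)); Q=P[S]
    m=(Q[...,2]>z0+(0.007 if nm!="spot" else .03))&(Q[...,2]<z0+.06)
    n,l=cv2.connectedComponents(m.astype(np.uint8)); i=l[20,18] or np.bincount(l[l>0]).argmax()
    rep(nm,Q[l==i])
g=im.min(2)
for nm,(a,b) in dict(s_vee=(424,182),s_par=(420,214),s_disc=(470,187),s_spot=(468,219)).items():
    m=(g>95).astype(np.uint8); n,l=cv2.connectedComponents(m); yy,xx=np.where(l==l[b,a]); 
    Q=ray2z("top",np.c_[xx,yy],.024); rep(nm,Q); print("  depth z",np.median(P[yy,xx,2]))
E
```

```text
slab z 0.023464984240031517 ins z 0.028250314324368538
vee [553.5 309.2] [37.1 50.4] 69.9 mean [552.6 308.2  52. ] zmax 62.8 328
par [656.1 187.3] [15.1 80.1] 54.8 mean [654.3 186.8  48.7] zmax 58.2 219
test [439.7 196.3] [47.3 48.1] 45.6 mean [439.7 196.3  38.9] zmax 45.7 308
spot [438.7 327.7] [12.9 14.7] 0.8 mean [438.5 327.1  63.8] zmax 70.1 36
plain [551.7  83.9] [36.2 50.5] 81.7 mean [550.5  83.8  56.3] zmax 63.9 301
ring [545.2 183.5] [46.8 47.9] 88.6 mean [545.5 183.   38.9] zmax 45.3 253
s_vee [ 605.2 -160.3] [63.2 49.6] 82.5 mean [ 605.1 -160.4   24. ] zmax 24.0 457
  depth z 0.022852074051609505
s_par [ 520.8 -149.3] [93.2 27.7] 82.7 mean [ 520.9 -149.3   24. ] zmax 24.0 388
  depth z 0.022482422938504464
s_disc [ 589.4 -281.2] [59.5 61.2] 87.1 mean [ 589.8 -280.5   24. ] zmax 24.0 451
  depth z 0.022628242654127065
s_spot [ 506.4 -269.7] [42.7 42.9] 43.5 mean [ 505.6 -269.4   24. ] zmax 24.0 242
  depth z 0.02249541945129132
```

```bash
python3 -m handwheel '[[0.033,-0.025,0,0,0,-0.049],[0.066,-0.05,0,0,0,-0.049],[0.099,-0.074,0,0,0,-0.049],[0.132,-0.099,0,0,0,-0.049],[0.165,-0.123,0,0,0,-0.049],[0.198,-0.148,-0.02,0,0,-0.049],[0.22,-0.165,-0.03,0,0,-0.049],[0.24,-0.18,-0.04,0,0,-0.049]]' 1
python3 -m handwheel '[[0.03,-0.022,0,0,0,0],[0.06,-0.045,0,0,0,0],[0.09,-0.067,0,0,0,0],[0.12,-0.09,0,0,0,0],[0.14,-0.104,0,0,0,0],[0.156,-0.116,0,0,0,0],[0.156,-0.116,0,0,0,0],[0.156,-0.116,0,0,0,0]]'
python3 - <<'E'
from h import *
s=bot.read_state();im,d=cams.capture("wrist");cv2.imwrite("pics/w1.png",im);T=wristT(s)
np.save("w1.npy",d);print(s["position"],np.degrees(np.arctan2(s["tcp_rot"][1][1],s["tcp_rot"][0][1])))
vv,uu=np.mgrid[0:400:2,0:640:2];c=cams.calibration("wrist")
K=c["mtx"];D=d[::2,::2]
P=np.stack([(uu-K[0][2])/K[0][0]*D,(vv-K[1][2])/K[1][1]*D,D],-1)@T[0].T+T[1]
for nm,x,y,hh in [("vee",.553,.309,.042),("test",.44,.196,.033),("par",.656,.187,.035),("ring",.545,.183,.033),("plain",.551,.084,.042),("d1",.672,.315,.042)]:
    m=(D>0)&(np.hypot(P[...,0]-x,P[...,1]-y)<.047)&(P[...,2]>hh); q=(P[m]*1000).astype(np.float32)
    if len(q)>20:
        r=cv2.minAreaRect(q[:,:2].copy());print(nm,np.round(r[0],1),np.round(r[1],1),round(r[2],1),"zmax",np.percentile(q[:,2],98).round(1),len(q))
E
```

```text
time_s: 0.77
position: [0.3986, 0.4227, 0.2064]
tcp_rot: [[-0.938, 0.346, -0.001], [0.346, 0.938, -0.001], [0.0, -0.001, -1.0]]
force: [0.1, 0.9, -0.1]
opening: 1.003
grasp_force: 0.0
time_s: 1.43
position: [0.5532, 0.3081, 0.2069]
tcp_rot: [[-0.938, 0.347, -0.001], [0.347, 0.938, -0.0], [0.001, -0.0, -1.0]]
force: [0.0, 0.0, 0.5]
opening: 0.997
grasp_force: 0.0
[0.55319815 0.30810732 0.20688162] 69.71012931900714
vee [549.2 310.4] [93.8 57.6] 69.8 zmax 302.9 9739
test [439.2 197.9] [49.2 48.8] 4.1 zmax 41.5 506
par [646.7 194.3] [14.  53.7] 54.6 zmax 53.3 124
ring [543.  183.9] [43.5 48.9] 23.9 zmax 41.4 312
d1 [672.7 315.4] [35.6 29. ] 70.1 zmax 65.9 170
```

View pics/w1.png

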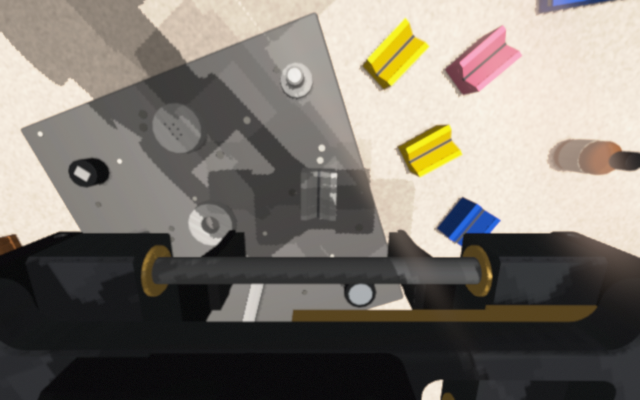

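Wrist view: the vee block at (320,195) has its groove and lies square between the fingers. The solid disc is at (180,128), the spot anvil at (296,80), and the ring at (208,224) is left alone.

```bash
python3 -m handwheel '[[0,0.001,-0.03,0,0,0],[0,0.001,-0.065,0,0,0],[0,0.001,-0.1,0,0,0],[0,0.001,-0.125,0,0,0],[0,0.001,-0.138,0,0,0],[0,0.001,-0.144,0,0,0],[0,0.001,-0.144,0,0,0],[0,0.001,-0.144,0,0,0]]' 1
python3 -m handwheel '[[0,0,0,0,0,0],[0,0,0,0,0,0],[0,0,0,0,0,0],[0,0,0,0,0,0],[0,0,0,0,0,0],[0,0,0,0,0,0],[0,0,0,0,0,0],[0,0,0,0,0,0]]' -1
```

```text
time_s: 2.15
position: [0.5533, 0.3108, 0.0646]
tcp_rot: [[-0.939, 0.344, 0.002], [0.344, 0.939, 0.001], [-0.001, 0.001, -1.0]]
force: [-0.6, 0.8, 0.6]
opening: 1.005
grasp_force: 0.0
time_s: 2.82
position: [0.5529, 0.3099, 0.0636]
tcp_rot: [[-0.939, 0.345, -0.0], [0.345, 0.939, -0.0], [0.0, -0.0, -1.0]]
force: [-0.8, -0.6, 0.9]
opening: 0.478
grasp_force: 0.0
```

```bash
python3 -m handwheel '[[0,0,0,0,0,0],[0,0,0,0,0,0],[0,0,0,0,0,0],[0,0,0.008,0,0,0],[0,0,0.025,0,0,0],[0,0,0.05,0,0,0],[0,0,0.075,0,0,0],[0,0,0.09,0,0,0]]'
python3 -m handwheel '[[0,-0.015,0.005,0,0,-0.02],[0.005,-0.04,0.01,0,0,-0.07],[0.01,-0.07,0.01,0,0,-0.12],[0.015,-0.1,0.01,0,0,-0.17],[0.018,-0.135,0.01,0,0,-0.22],[0.022,-0.17,0.01,0,0,-0.27],[0.026,-0.205,0.01,0,0,-0.32],[0.03,-0.24,0.01,0,0,-0.37]]'
python3 -m handwheel '[[0.003,-0.035,0,0,0,-0.05],[0.006,-0.07,0,0,0,-0.1],[0.01,-0.105,0,0,0,-0.15],[0.015,-0.14,0,0,0,-0.2],[0.018,-0.175,0,0,0,-0.25],[0.02,-0.205,0,0,0,-0.29],[0.022,-0.222,0,0,0,-0.305],[0.022,-0.23,0,0,0,-0.305]]'
```

```text
time_s: 3.48
position: [0.5531, 0.3101, 0.1555]
tcp_rot: [[-0.939, 0.345, 0.001], [0.345, 0.939, 0.0], [-0.001, 0.001, -1.0]]
force: [1.0, 1.0, -4.3]
opening: 0.414
grasp_force: 29.9
time_s: 4.15
position: [0.5813, 0.0678, 0.1626]
tcp_rot: [[-0.456, 0.89, -0.003], [0.89, 0.456, -0.0], [0.001, -0.003, -1.0]]
force: [1.2, -0.4, -4.7]
opening: 0.416
grasp_force: 29.9
time_s: 4.82
position: [0.6043, -0.1633, 0.1628]
tcp_rot: [[0.134, 0.991, -0.001], [0.991, -0.134, -0.0], [-0.0, -0.001, -1.0]]
force: [0.0, 0.1, -3.9]
opening: 0.413
grasp_force: 29.9
```

```bash
python3 - <<'E'
from h import *
s=bot.read_state();im,d=cams.capture("wrist");cv2.imwrite("pics/w2.png",im);T=wristT(s);print(s["position"])
g=im.min(2);print(g[::40,::40])
m=((g>np.percentile(g,60))).astype(np.uint8)
E
```

```text
[ 0.60427046 -0.16327355  0.16275089]
[[131 118 105  83  41  41 115 214 219 223 222 220 213 197 224  93]
 [119 117 131 173 183 189 217 219 214 218 217 217 208 199 196 217]
 [117 117 134 110 104 183 190 196 213 221 221 215 209 199 223 191]
 [201 154 133 107 102 189 185 199 218 185 191 210 204 199 225 213]
 [203 201 121 119 117  49 163  74  77  83 195 218 213 201 146 201]
 [198 200 121 115 111  42 120  29  84  33 109 220 221 201 193 155]
 [219  29   9 128  19  20  17  17  75  12  56  20  29 201  38 210]
 [ 19   9  45  75  29  23  33  44  45  45  20  35  44  88  45  32]
 [ 16  18  12 200  22  29  28  29  28  28  28  29  29 205   8  23]
 [ 26  45  11   9   9  11   8  10  11   8  13  21  27  27  26  45]]
```

View pics/w2.png

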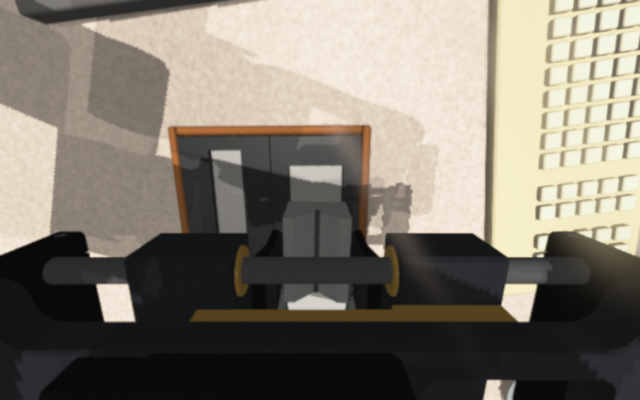

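```bash
python3 - <<'E'
from h import *
s=bot.read_state();T=wristT(s);R=np.array(s["tcp_rot"])
for p in [(291,166),(341,166),(212,151),(240,150),(228,151)]:
    w=ray2z("wrist",[p],.024,T=T)[0]; print(p,w.round(4),(R.T@(w-s["position"])).round(4))
E
```

```text
(291, 166) [ 0.5845 -0.1263  0.024 ] [ 0.034  -0.0243  0.1388]
(341, 166) [ 0.6321 -0.1327  0.024 ] [0.034  0.0238 0.1388]
(212, 151) [ 0.5125 -0.1022  0.024 ] [ 0.0483 -0.0988  0.1389]
(240, 150) [ 0.539  -0.1048  0.024 ] [ 0.0492 -0.0722  0.1389]
(228, 151) [ 0.5275 -0.1042  0.024 ] [ 0.0483 -0.0837  0.1389]
```

```bash
python3 -m handwheel '[[0,0.001,-0.025,0,0,0],[0,0.001,-0.05,0,0,0],[0,0.001,-0.07,0,0,0],[0,0.001,-0.085,0,0,0],[0,0.001,-0.093,0,0,0],[0,0.001,-0.098,0,0,0],[0,0.001,-0.1,0,0,0],[0,0.001,-0.101,0,0,0]]'
python3 -m handwheel '[[0,0,0,0,0,0],[0,0,0,0,0,0],[0,0,-0.0005,0,0,0],[0,0,-0.0005,0,0,0],[0,0,-0.0005,0,0,0],[0,0,-0.0005,0,0,0],[0,0,-0.0005,0,0,0],[0,0,-0.0005,0,0,0]]'
```

```text
time_s: 5.53
position: [0.6052, -0.1585, 0.0629]
tcp_rot: [[0.13, 0.992, 0.001], [0.992, -0.13, -0.0], [-0.0, 0.001, -1.0]]
force: [0.1, -0.2, -4.0]
opening: 0.412
grasp_force: 29.9
time_s: 6.2
position: [0.6051, -0.1592, 0.0625]
tcp_rot: [[0.131, 0.991, 0.0], [0.991, -0.131, -0.0], [-0.0, 0.001, -1.0]]
force: [-1.0, -0.0, -1.3]
opening: 0.409
grasp_force: 29.9
```

```bash
python3 -m handwheel '[[0,0,0,0,0,0],[0,0,0,0,0,0],[0,0,0,0,0,0],[0,0,0,0,0,0],[0,0,0.01,0,0,0],[0,0,0.04,0,0,0],[0,0,0.07,0,0,0],[0,0,0.09,0,0,0]]' 1
python3 -m handwheel '[[0.01,0.03,0,0,0,0.06],[0.015,0.065,0,0,0,0.12],[0.02,0.1,0,0,0,0.18],[0.025,0.135,0,0,0,0.24],[0.03,0.17,0,0,0,0.3],[0.035,0.205,0,0,0,0.36],[0.04,0.24,0,0,0,0.42],[0.045,0.275,0,0,0,0.48]]'
python3 -m handwheel '[[0.005,0.03,0,0,0,0.05],[0.006,0.06,0,0,0,0.064],[0.006,0.071,0,0,0,0.064],[0.006,0.071,0,0,0,0.064],[0.006,0.071,0,0,0,0.064],[0.006,0.071,0,0,0,0.064],[0.006,0.071,0,0,0,0.064],[0.006,0.071,0,0,0,0.064]]'
python3 - <<'E'
from h import *
s=bot.read_state();T=wristT(s);im,d=cams.capture("wrist");cv2.imwrite("pics/w3.png",im);top,_=cams.capture("top")
cv2.imwrite("pics/w3t.png",np.hstack([im[40:300,150:480],cv2.resize(top[150:250,380:510],(338,260),interpolation=cv2.INTER_CUBIC)]))
print(s["position"])
E
```

```text
time_s: 6.87
position: [0.6059, -0.1594, 0.1552]
tcp_rot: [[0.131, 0.991, 0.003], [0.991, -0.131, -0.001], [-0.001, 0.003, -1.0]]
force: [1.0, -0.4, 0.5]
opening: 0.93
grasp_force: 0.0
time_s: 7.53
position: [0.65, 0.1178, 0.1531]
tcp_rot: [[-0.741, 0.671, 0.001], [0.671, 0.741, 0.0], [-0.001, 0.001, -1.0]]
force: [0.5, -0.6, -0.1]
opening: 1.0
grasp_force: 0.0
time_s: 8.2
position: [0.6561, 0.185, 0.1522]
tcp_rot: [[-0.816, 0.578, -0.0], [0.578, 0.816, -0.0], [-0.0, -0.0, -1.0]]
force: [0.9, -0.0, -0.1]
opening: 0.998
grasp_force: 0.0
[0.65610092 0.18504637 0.15215247]
```

View pics/w3t.png

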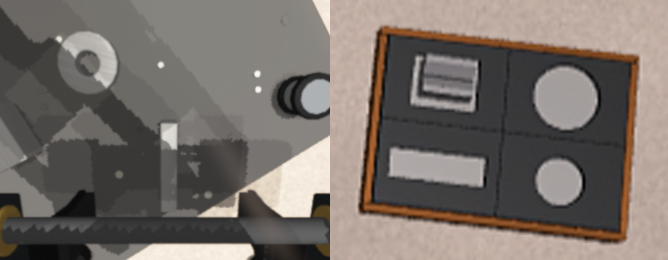

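The tray view shows the vee block seated, groove lengthwise. The wrist view shows the parallel (wrist pixel about (319,200)) aligned between the fingers.

```bash
python3 - <<'E'
from h import *
s=bot.read_state();w=ray2z("wrist",[(319,163)],.053,T=wristT(s))[0];print((np.array(s["tcp_rot"]).T@(w-s["position"])).round(4))
E
python3 -m handwheel '[[0,0,-0.025,0,0,0],[0,0,-0.05,0,0,0],[0,0,-0.07,0,0,0],[0,0,-0.083,0,0,0],[0,0,-0.0915,0,0,0],[0,0,-0.0915,0,0,0],[0,0,-0.0915,0,0,0],[0,0,-0.0915,0,0,0]]' 0
python3 -m handwheel '[[0,0,0,0,0,0],[0,0,0,0,0,0],[0,0,0,0,0,0],[0,0,0,0,0,0],[0,0,0,0,0,0],[0,0,0,0,0,0],[0,0,0,0,0,0],[0,0,0,0,0,0]]' -1
```

```text
[0.0418 0.0022 0.0991]
time_s: 8.97
position: [0.657, 0.187, 0.0618]
tcp_rot: [[-0.817, 0.576, 0.003], [0.576, 0.817, 0.0], [-0.002, 0.002, -1.0]]
force: [-0.5, -0.4, 0.4]
opening: 0.528
grasp_force: 0.0
time_s: 9.63
position: [0.656, 0.1871, 0.0608]
tcp_rot: [[-0.818, 0.576, 0.0], [0.576, 0.818, 0.0], [-0.0, 0.0, -1.0]]
force: [-0.0, 0.8, 1.6]
opening: 0.16
grasp_force: 30.0
```

```bash
python3 -m handwheel '[[0,0,0.005,0,0,0],[0,0,0.02,0,0,0],[0,0,0.045,0,0,0],[0,0,0.07,0,0,0],[0,0,0.09,0,0,0],[-0.004,-0.015,0.095,0,0,-0.02],[-0.014,-0.04,0.095,0,0,-0.07],[-0.026,-0.07,0.095,0,0,-0.12]]'
python3 -m handwheel '[[-0.014,-0.034,0,0,0,-0.054],[-0.028,-0.068,0,0,0,-0.108],[-0.042,-0.102,0,0,0,-0.162],[-0.056,-0.136,0,0,0,-0.216],[-0.07,-0.17,0,0,0,-0.27],[-0.084,-0.204,0,0,0,-0.324],[-0.096,-0.238,0,0,0,-0.378],[-0.1095,-0.269,0,0,0,-0.424]]'
python3 -m handwheel '[[0,0,0,0,0,0],[0,0,-0.02,0,0,0],[0,0,-0.045,0,0,0],[0,0,-0.07,0,0,0],[0,0,-0.083,0,0,0],[0,0,-0.09,0,0,0],[0,0,-0.09,0,0,0],[0,0,-0.09,0,0,0]]'
```

```text
time_s: 10.3
position: [0.6294, 0.1169, 0.1554]
tcp_rot: [[-0.655, 0.756, 0.001], [0.756, 0.655, -0.0], [-0.0, 0.0, -1.0]]
force: [0.4, -1.6, -3.4]
opening: 0.159
grasp_force: 30.0
time_s: 10.97
position: [0.5183, -0.1541, 0.1548]
tcp_rot: [[0.138, 0.99, -0.002], [0.99, -0.138, 0.0], [0.0, -0.002, -1.0]]
force: [0.7, -0.9, -2.6]
opening: 0.158
grasp_force: 30.0
time_s: 11.63
position: [0.5201, -0.152, 0.0653]
tcp_rot: [[0.131, 0.991, -0.001], [0.991, -0.131, 0.0], [0.0, -0.001, -1.0]]
force: [0.3, 0.2, -3.0]
opening: 0.159
grasp_force: 30.0
```

```bash
python3 -m handwheel '[[0,0,-0.002,0,0,0],[0,0,-0.004,0,0,0],[0,0,-0.005,0,0,0],[0,0,-0.0055,0,0,0],[0,0,-0.006,0,0,0],[0,0,-0.0065,0,0,0],[0,0,-0.0065,0,0,0],[0,0,-0.0065,0,0,0]]'
```

```text
time_s: 12.3
position: [0.5206, -0.1521, 0.0597]
tcp_rot: [[0.131, 0.991, 0.001], [0.991, -0.131, -0.0], [-0.0, 0.001, -1.0]]
force: [-0.9, 0.4, 5.1]
opening: 0.157
grasp_force: 30.0
```

```bash
python3 -m handwheel '[[0,0,0,0,0,0],[0,0,0,0,0,0],[0,0,0,0,0,0],[0,0,0.01,0,0,0],[0,0,0.03,0,0,0],[0,0,0.06,0,0,0],[0,0,0.09,0,0,0],[0,0,0.1,0,0,0]]' -0.4
python3 -m handwheel '[[-0.007,0.03,0,0,0,0.06],[-0.015,0.065,0,0,0,0.12],[-0.023,0.1,0,0,0,0.18],[-0.031,0.135,0,0,0,0.24],[-0.039,0.17,0,0,0,0.3],[-0.047,0.205,0,0,0,0.36],[-0.055,0.24,0,0,0,0.42],[-0.063,0.275,0,0,0,0.48]]' 1
python3 -m handwheel '[[-0.01,0.04,0,0,0,0.02],[-0.018,0.074,0,0,0,0.02],[-0.018,0.074,0,0,0,0.02],[-0.018,0.074,0,0,0,0.02],[-0.018,0.074,0,0,0,0.02],[-0.018,0.074,0,0,0,0.02],[-0.018,0.074,0,0,0,0.02],[-0.018,0.074,0,0,0,0.02]]'
python3 - <<'E'
from h import *
s=bot.read_state();T=wristT(s);im,d=cams.capture("wrist");top,_=cams.capture("top")
cv2.imwrite("pics/w4t.png",np.hstack([im[40:300,150:480],cv2.resize(top[150:250,380:510],(338,260),interpolation=cv2.INTER_CUBIC)]))
print(s["position"])
E
```

```text
time_s: 12.97
position: [0.5224, -0.153, 0.1633]
tcp_rot: [[0.131, 0.991, 0.006], [0.991, -0.13, -0.003], [-0.002, 0.007, -1.0]]
force: [0.7, -0.8, -0.0]
opening: 0.299
grasp_force: 0.0
time_s: 13.63
position: [0.4566, 0.1245, 0.1591]
tcp_rot: [[-0.741, 0.672, -0.0], [0.672, 0.741, 0.0], [0.0, -0.0, -1.0]]
force: [-0.3, 0.1, -0.0]
opening: 0.822
grasp_force: 0.0
time_s: 14.3
position: [0.4399, 0.1957, 0.159]
tcp_rot: [[-0.762, 0.647, -0.0], [0.647, 0.762, -0.0], [-0.0, -0.0, -1.0]]
force: [0.2, -0.0, 0.4]
opening: 0.998
grasp_force: 0.0
[0.43988157 0.19574218 0.15902753]
```

View pics/w4t.png

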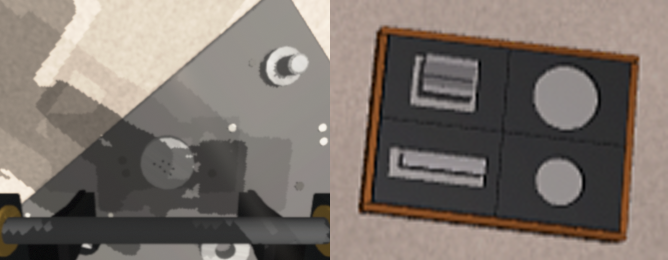

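Vee block and parallel are both seated. The wrist view shows the solid disc at (316,203), with indentations and no hole, between the fingers.

```bash
python3 - <<'E'
from h import *
s=bot.read_state();print(ray2z("wrist",[(316,203)],.041,T=wristT(s))[0].round(4))
E
python3 -m handwheel '[[0,0,-0.025,0,0,0],[0,0,-0.05,0,0,0],[0,0,-0.075,0,0,0],[0,0,-0.092,0,0,0],[0,0,-0.099,0,0,0],[0,0,-0.101,0,0,0],[0,0,-0.101,0,0,0],[0,0,-0.101,0,0,0]]' 0.6
python3 -m handwheel '[[0,0,0,0,0,0],[0,0,0,0,0,0],[0,0,0,0,0,0],[0,0,0,0,0,0],[0,0,0,0,0,0],[0,0,0,0,0,0],[0,0,0,0,0,0],[0,0,0,0,0,0]]' -1
```

```text
[0.4375 0.1975 0.041 ]
time_s: 15.07
position: [0.4401, 0.197, 0.0588]
tcp_rot: [[-0.764, 0.646, 0.001], [0.646, 0.764, 0.0], [-0.001, 0.001, -1.0]]
force: [-1.0, 0.1, 0.4]
opening: 0.8
grasp_force: 0.0
time_s: 15.73
position: [0.4397, 0.197, 0.0586]
tcp_rot: [[-0.764, 0.646, 0.001], [0.646, 0.764, 0.0], [-0.001, 0.001, -1.0]]
force: [-0.9, 0.2, 5.5]
opening: 0.558
grasp_force: 30.0
```

```bash
python3 -m handwheel '[[0,0,0.003,0,0,0],[0,0,0.01,0,0,0],[0,0,0.02,0,0,0],[0,0,0.035,0,0,0],[0,0,0.055,0,0,0],[0,0,0.075,0,0,0],[0,0,0.09,0,0,0],[0,0,0.09,0,0,0]]'
python3 - <<'E'
from h import *
im,d=cams.capture("wrist");sd,_=cams.capture("side")
cv2.imwrite("pics/w5.png",np.hstack([im[100:300,180:440],cv2.resize(sd[130:330,250:450],(400,400),interpolation=cv2.INTER_CUBIC)[100:300]]))
E
```

```text
time_s: 16.4
position: [0.441, 0.1974, 0.1512]
tcp_rot: [[-0.764, 0.645, 0.006], [0.645, 0.764, 0.001], [-0.004, 0.005, -1.0]]
force: [1.1, 0.3, -1.9]
opening: 0.561
grasp_force: 30.0
```

View pics/w5.png

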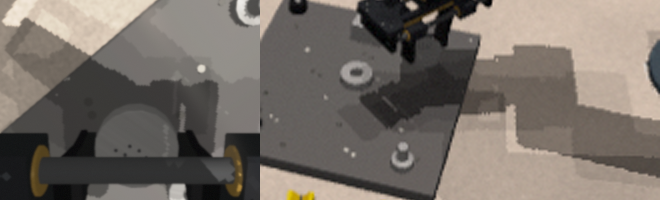

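```bash
python3 - <<'E'
from h import *
s=bot.read_state();R=np.array(s["tcp_rot"]);w=ray2z("wrist",[(317,205)],s["position"][2]-.018,T=wristT(s))[0];print((R.T@(w-s["position"])).round(4))
E
python3 -m handwheel '[[0.003,-0.01,0.003,0,0,-0.02],[0.009,-0.03,0.003,0,0,-0.06],[0.018,-0.058,0.003,0,0,-0.1],[0.028,-0.09,0.003,0,0,-0.14],[0.039,-0.125,0.003,0,0,-0.18],[0.05,-0.16,0.003,0,0,-0.22],[0.06,-0.195,0.003,0,0,-0.26],[0.072,-0.23,0.003,0,0,-0.3]]'
python3 -m handwheel '[[0.011,-0.035,0,0,0,-0.035],[0.022,-0.07,0,0,0,-0.07],[0.033,-0.105,0,0,0,-0.105],[0.044,-0.14,0,0,0,-0.14],[0.055,-0.175,0,0,0,-0.17],[0.066,-0.21,0,0,0,-0.19],[0.074,-0.235,0,0,0,-0.2],[0.078,-0.248,0,0,0,-0.2]]'
python3 -m handwheel '[[0,0,0,0,0,0],[0,0,-0.02,0,0,0],[0,0,-0.045,0,0,0],[0,0,-0.065,0,0,0],[0,0,-0.078,0,0,0],[0,0,-0.083,0,0,0],[0,0,-0.083,0,0,0],[0,0,-0.083,0,0,0]]'
python3 - <<'E'
from h import *
top,_=cams.capture("top")
cv2.imwrite("pics/t6.png",cv2.resize(top[140:260,380:520],(560,480),interpolation=cv2.INTER_CUBIC))
E
```

```text
[0.0284 0.0003 0.018 ]
time_s: 17.17
position: [0.5102, -0.0352, 0.1498]
tcp_rot: [[-0.26, 0.966, -0.004], [0.966, 0.26, 0.001], [0.002, -0.003, -1.0]]
force: [-0.1, 0.7, -0.9]
opening: 0.564
grasp_force: 30.0
time_s: 17.83
position: [0.5894, -0.286, 0.1493]
tcp_rot: [[0.136, 0.991, -0.0], [0.991, -0.136, -0.001], [-0.001, -0.0, -1.0]]
force: [0.3, -0.1, -2.0]
opening: 0.561
grasp_force: 30.0
time_s: 18.5
position: [0.5895, -0.2809, 0.0682]
tcp_rot: [[0.131, 0.991, -0.0], [0.991, -0.131, 0.0], [0.0, -0.0, -1.0]]
force: [0.3, 0.3, -1.5]
opening: 0.559
grasp_force: 30.0
```

View pics/t6.png

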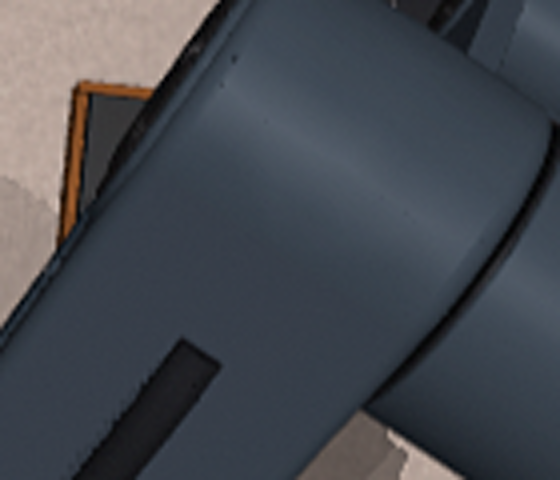

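```bash
python3 -m handwheel '[[0,-0.002,0,0,0,0],[0,-0.002,-0.003,0,0,0],[0,-0.002,-0.006,0,0,0],[0,-0.002,-0.008,0,0,0],[0,-0.002,-0.0095,0,0,0],[0,-0.002,-0.0105,0,0,0],[0,-0.002,-0.011,0,0,0],[0,-0.002,-0.011,0,0,0]]'
```

```text
time_s: 19.22
position: [0.5892, -0.2829, 0.0577]
tcp_rot: [[0.131, 0.991, -0.0], [0.991, -0.131, 0.0], [0.0, -0.0, -1.0]]
force: [-2.0, 2.1, 3.9]
opening: 0.561
grasp_force: 30.0
```

```bash
python3 -m handwheel '[[0,0,0,0,0,0],[0,0,0,0,0,0],[0,0,0,0,0,0],[0,0,0,0,0,0],[0,0,0.015,0,0,0],[0,0,0.045,0,0,0],[0,0,0.08,0,0,0],[0,0,0.11,0,0,0]]' 0.5
python3 -m handwheel '[[-0.008,0.03,0,0,0,0.04],[-0.017,0.068,0,0,0,0.08],[-0.026,0.106,0,0,0,0.12],[-0.035,0.144,0,0,0,0.16],[-0.044,0.182,0,0,0,0.2],[-0.053,0.22,0,0,0,0.24],[-0.063,0.258,0,0,0,0.28],[-0.073,0.295,0,0,0,0.32]]' 0.2
python3 -m handwheel '[[-0.01,0.038,0,0,0,0.03],[-0.02,0.076,0,0,0,0.06],[-0.029,0.114,0,0,0,0.09],[-0.038,0.152,0,0,0,0.12],[-0.047,0.19,0,0,0,0.15],[-0.056,0.228,0,0,0,0.18],[-0.066,0.266,0,0,0,0.18],[-0.0775,0.302,0,0,0,0.18]]'
python3 -m handwheel '[[0,0.0135,0,0,0,0],[0,0.0135,0,0,0,0],[0,0.0135,0,0,0,0],[0,0.0135,0,0,0,0],[0,0.0135,0,0,0,0],[0,0.0135,0,0,0,0],[0,0.0135,0,0,0,0],[0,0.0135,0,0,0,0]]'
python3 - <<'E'
from h import *
s=bot.read_state();im,d=cams.capture("wrist");top,_=cams.capture("top")
cv2.imwrite("pics/w7t.png",np.hstack([im[40:300,150:480],cv2.resize(top[150:250,380:510],(338,260),interpolation=cv2.INTER_CUBIC)]))
E
```

```text
time_s: 19.88
position: [0.5895, -0.2831, 0.1682]
tcp_rot: [[0.131, 0.991, 0.0], [0.991, -0.131, 0.0], [0.0, 0.0, -1.0]]
force: [0.0, -0.7, 0.6]
opening: 0.75
grasp_force: 0.0
time_s: 20.55
position: [0.5159, 0.0136, 0.1672]
tcp_rot: [[-0.49, 0.871, 0.001], [0.871, 0.49, 0.0], [-0.0, 0.001, -1.0]]
force: [-0.3, 0.7, 0.1]
opening: 0.601
grasp_force: 0.0
time_s: 21.22
position: [0.4388, 0.3162, 0.1672]
tcp_rot: [[-0.764, 0.645, 0.001], [0.645, 0.764, 0.001], [-0.001, 0.001, -1.0]]
force: [0.2, -1.3, 0.4]
opening: 0.597
grasp_force: 0.0
time_s: 21.88
position: [0.4393, 0.3266, 0.1671]
tcp_rot: [[-0.763, 0.647, -0.0], [0.647, 0.763, -0.0], [-0.0, -0.0, -1.0]]
force: [-0.2, 0.6, 0.7]
opening: 0.597
grasp_force: 0.0
```

View pics/w7t.png

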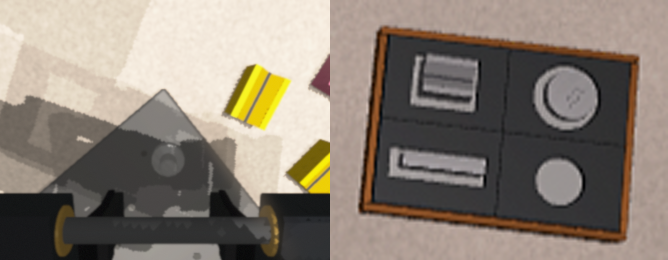

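The disc sits in its recess. The anvil's column top is at wrist pixel (319,197), between the fingers.

```bash
python3 - <<'E'
from h import *
s=bot.read_state();print(s["position"].round(4) if hasattr(s["position"],"round") else s["position"],ray2z("wrist",[(319,197)],.067,T=wristT(s))[0].round(4))
E
python3 -m handwheel '[[0,0,-0.02,0,0,0],[0,0,-0.045,0,0,0],[0,0,-0.07,0,0,0],[0,0,-0.088,0,0,0],[0,0,-0.096,0,0,0],[0,0,-0.099,0,0,0],[0,0,-0.099,0,0,0],[0,0,-0.099,0,0,0]]'
python3 -m handwheel '[[0,0,0,0,0,0],[0,0,0,0,0,0],[0,0,0,0,0,0],[0,0,0,0,0,0],[0,0,0,0,0,0],[0,0,0,0,0,0],[0,0,0,0,0,0],[0,0,0,0,0,0]]' -1
```

```text
[0.4391 0.327  0.1671] [0.4308 0.337  0.067 ]
time_s: 22.65
position: [0.4395, 0.3278, 0.0688]
tcp_rot: [[-0.764, 0.646, 0.001], [0.646, 0.764, 0.001], [-0.001, 0.001, -1.0]]
force: [-0.7, -0.3, -0.2]
opening: 0.599
grasp_force: 0.0
time_s: 23.32
position: [0.4391, 0.3276, 0.0682]
tcp_rot: [[-0.764, 0.646, 0.0], [0.646, 0.764, 0.0], [-0.0, 0.001, -1.0]]
force: [-0.8, 0.0, 1.4]
opening: 0.173
grasp_force: 30.0
```

```bash
python3 - <<'E'
from h import *
im,d=cams.capture("wrist");sd,_=cams.capture("side")
cv2.imwrite("pics/w8.png",np.hstack([cv2.resize(im[150:300,240:400],(400,375)),cv2.resize(sd[200:300,260:366],(398,375),interpolation=cv2.INTER_CUBIC)]))
E
```

```text
(no output)
```

View pics/w8.png

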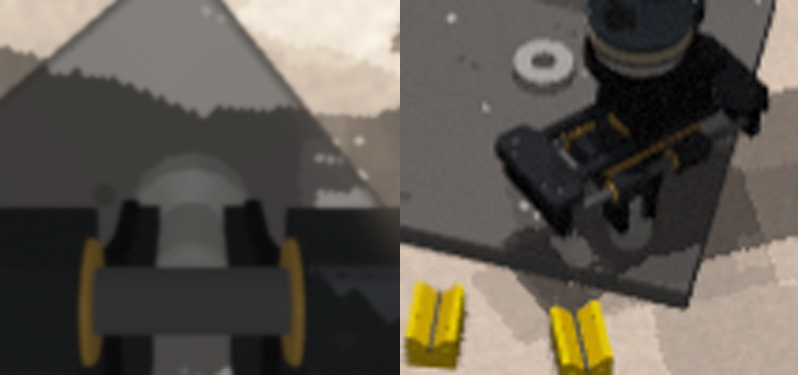

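```bash
python3 - <<'E'
from h import *
s=bot.read_state();R=np.array(s["tcp_rot"])
for p,z in [((316,232),.067),((316,212),.039)]:
    w=ray2z("wrist",[p],z,T=wristT(s))[0];print((R.T@(w-s["position"])).round(4))
E
python3 -m handwheel '[[0,0,0.001,0,0,0],[0,0,0.003,0,0,0],[0,0,0.006,0,0,0],[0,0,0.012,0,0,0],[0,0,0.02,0,0,0],[0,0,0.035,0,0,0],[0,0,0.055,0,0,0],[0,0,0.08,0,0,0]]'
```

```text
[ 0.0187 -0.0003  0.0012]
[ 0.0209 -0.0003  0.0292]
time_s: 24.08
position: [0.4379, 0.327, 0.1484]
tcp_rot: [[-0.764, 0.646, -0.003], [0.646, 0.764, -0.001], [0.001, -0.003, -1.0]]
force: [-0.5, -0.3, -1.2]
opening: 0.177
grasp_force: 30.0
```

```bash
python3 - <<'E'
from h import *
s=bot.read_state();c=cams.calibration("wrist");K=c["mtx"];M=np.array(c["tool_from_camera"])
im,d=cams.capture("wrist");cv2.imwrite("pics/w9.png",cv2.resize(im[180:270,260:370],(660,540),interpolation=cv2.INTER_CUBIC))
vv,uu=np.mgrid[0:400,0:640]
P=np.stack([(uu-K[0][2])/K[0][0]*d,(vv-K[1][2])/K[1][1]*d,d],-1)@M[:3,:3].T+M[:3,3]
m=(d>0)&(abs(P[...,1])<.03)&(P[...,0]>0)&(P[...,0]<.05)&(P[...,2]<.06)
for lo in np.arange(-.02,.06,.005):
    q=P[m&(P[...,2]>=lo)&(P[...,2]<lo+.005)]
    if len(q)>5: print(round(lo,3),len(q),"x",q[:,0].min().round(4),q[:,0].max().round(4),"y",q[:,1].min().round(4),q[:,1].max().round(4))
E
```

```text
-0.015 18 x 0.0107 0.0116 y -0.0166 0.0165
-0.01 129 x 0.009 0.0116 y -0.0177 0.0174
-0.005 175 x 0.0067 0.0114 y -0.0179 0.0179
0.0 403 x 0.0039 0.0115 y -0.0173 0.0172
0.005 223 x 0.0037 0.0115 y -0.0166 0.0164
0.01 217 x 0.0033 0.0114 y -0.0164 0.0165
0.015 190 x 0.0041 0.0114 y -0.0164 0.0164
0.02 173 x 0.0036 0.0114 y -0.0163 0.0162
0.025 499 x 0.0032 0.0171 y -0.0159 0.0141
0.03 167 x 0.0082 0.0176 y -0.0134 0.0134
0.035 104 x 0.0072 0.018 y -0.0145 0.0144
0.04 60 x 0.0067 0.0176 y -0.0148 0.0147
```

View pics/w9.png

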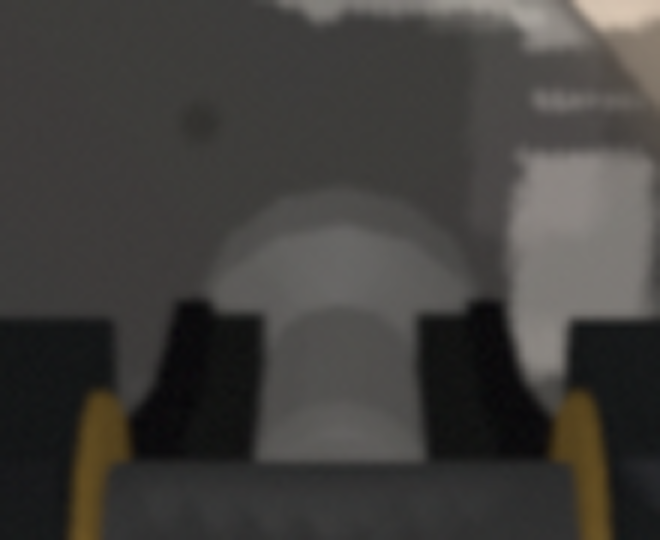

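```bash
python3 -m handwheel '[[0.001,-0.01,0.003,0,0,0],[0.003,-0.03,0.003,0,0,-0.02],[0.006,-0.058,0.003,0,0,-0.05],[0.01,-0.09,0.003,0,0,-0.08],[0.014,-0.125,0.003,0,0,-0.12],[0.018,-0.16,0.003,0,0,-0.16],[0.022,-0.195,0.003,0,0,-0.2],[0.026,-0.23,0.003,0,0,-0.24]]'
python3 -m handwheel '[[0.004,-0.035,0,0,0,-0.035],[0.008,-0.07,0,0,0,-0.07],[0.012,-0.105,0,0,0,-0.105],[0.016,-0.14,0,0,0,-0.14],[0.02,-0.175,0,0,0,-0.18],[0.024,-0.21,0,0,0,-0.21],[0.028,-0.245,0,0,0,-0.24],[0.032,-0.28,0,0,0,-0.26]]'
python3 -m handwheel '[[0.004,-0.035,0,0,0,0],[0.007,-0.065,0,0,0,0],[0.009,-0.084,0,0,0,0],[0.009,-0.089,0,0,0,0],[0.009,-0.089,-0.015,0,0,0],[0.009,-0.089,-0.035,0,0,0],[0.009,-0.089,-0.055,0,0,0],[0.009,-0.089,-0.065,0,0,0]]'
python3 -m handwheel '[[0,0,-0.005,0,0,0],[0,0,-0.009,0,0,0],[0,0,-0.013,0,0,0],[0,0,-0.016,0,0,0],[0,0,-0.0175,0,0,0],[0,0,-0.0185,0,0,0],[0,0,-0.019,0,0,0],[0,0,-0.019,0,0,0]]'
```

```text
time_s: 24.8
position: [0.4638, 0.0953, 0.1505]
tcp_rot: [[-0.376, 0.927, -0.002], [0.927, 0.376, -0.0], [0.001, -0.002, -1.0]]
force: [0.7, 0.0, -1.6]
opening: 0.171
grasp_force: 30.0
time_s: 25.47
position: [0.4955, -0.1844, 0.1504]
tcp_rot: [[0.134, 0.991, -0.002], [0.991, -0.134, 0.001], [0.001, -0.002, -1.0]]
force: [0.1, -0.7, -1.8]
opening: 0.176
grasp_force: 30.0
time_s: 26.13
position: [0.5035, -0.2695, 0.0835]
tcp_rot: [[0.13, 0.991, -0.005], [0.991, -0.13, 0.004], [0.003, -0.005, -1.0]]
force: [0.5, 0.7, -2.1]
opening: 0.176
grasp_force: 30.0
time_s: 26.8
position: [0.506, -0.2716, 0.0673]
tcp_rot: [[0.131, 0.991, 0.0], [0.991, -0.131, -0.0], [-0.0, 0.0, -1.0]]
force: [-0.1, 0.6, -2.2]
opening: 0.179
grasp_force: 30.0
```

```bash
python3 -m handwheel '[[0,0,-0.0003,0,0,0],[0,0,-0.0006,0,0,0],[0,0,-0.0006,0,0,0],[0,0,-0.0006,0,0,0],[0,0,-0.0006,0,0,0],[0,0,-0.0006,0,0,0],[0,0,-0.0006,0,0,0],[0,0,-0.0006,0,0,0]]'
```

```text
time_s: 27.47
position: [0.5061, -0.2717, 0.0671]
tcp_rot: [[0.131, 0.991, 0.001], [0.991, -0.131, -0.0], [-0.0, 0.001, -1.0]]
force: [-0.6, -0.0, 6.1]
opening: 0.176
grasp_force: 30.0
```

Contact. Release, lift clear and retreat to check.

```bash
python3 -m handwheel '[[0,0,0,0,0,0],[0,0,0,0,0,0],[0,0,0,0,0,0],[0,0,0,0,0,0],[0,0,0.01,0,0,0],[0,0,0.03,0,0,0],[0,0,0.06,0,0,0],[0,0,0.1,0,0,0]]' -0.2
python3 -m handwheel '[[0,0.03,0.03,0,0,0],[0,0.06,0.05,0,0,0],[-0.02,0.1,0.07,0,0,0],[-0.03,0.14,0.08,0,0,0],[-0.04,0.18,0.08,0,0,0],[-0.04,0.22,0.08,0,0,0],[-0.04,0.26,0.08,0,0,0],[-0.04,0.3,0.08,0,0,0]]'
python3 -m handwheel '[[0,0.04,0,0,0,0],[0,0.08,0,0,0,0],[0,0.12,0,0,0,0],[-0.02,0.16,0,0,0,0],[-0.04,0.2,0,0,0,0],[-0.06,0.24,0,0,0,0],[-0.09,0.27,0,0,0,0],[-0.12,0.3,0,0,0,0]]'
python3 - <<'E'
from h import *
top,_=cams.capture("top");sd,_=cams.capture("side")
cv2.imwrite("pics/fin.png",np.vstack([cv2.resize(top[130:280,215:515],(800,400),interpolation=cv2.INTER_CUBIC),cv2.resize(sd[115:215,270:470],(400,200))[:, :].repeat(2,1)[:, :800]]))
E
```

```text
time_s: 28.13
position: [0.5043, -0.2704, 0.1656]
tcp_rot: [[0.131, 0.991, -0.005], [0.991, -0.131, 0.004], [0.003, -0.005, -1.0]]
force: [0.2, -0.2, 0.1]
opening: 0.398
grasp_force: 0.0
time_s: 28.8
position: [0.4652, 0.0282, 0.2475]
tcp_rot: [[0.132, 0.991, 0.001], [0.991, -0.132, -0.0], [-0.0, 0.001, -1.0]]
force: [-0.3, 0.1, 0.3]
opening: 0.397
grasp_force: 0.0
time_s: 29.47
position: [0.3523, 0.321, 0.2471]
tcp_rot: [[0.131, 0.991, 0.001], [0.991, -0.131, 0.001], [0.001, 0.001, -1.0]]
force: [0.1, -0.0, -0.5]
opening: 0.397
grasp_force: 0.0
```

View pics/fin.png

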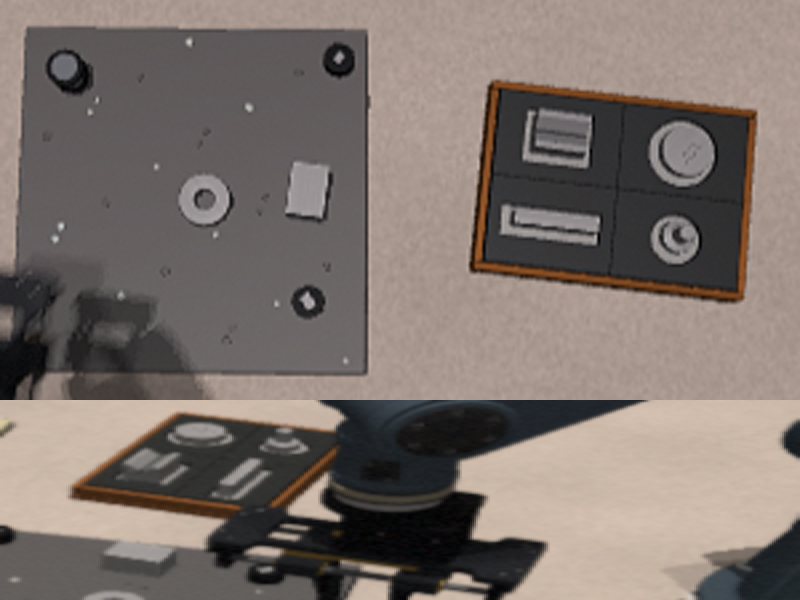

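All four stand in their recesses, and the ring and plain block are where they were. I'll do one depth check of heights and centres, then hand in.

```bash
python3 - <<'E'
from h import *
im,d=cams.capture("top");c=cams.calibration("top");K=c["mtx"]
vv,uu=np.mgrid[0:400,0:640]
P=(np.stack([(uu-K[0][2])/K[0][0]*d,(vv-K[1][2])/K[1][1]*d,d],-1)-c["t"])@np.array(c["R"])
for nm,x,y,h in [("vee",.605,-.160,.036),("par",.521,-.150,.036),("disc",.589,-.281,.0345),("spot",.506,-.270,.034)]:
    m=(np.hypot(P[...,0]-x,P[...,1]-y)<.045)&(P[...,2]>h); q=(P[m]*1000).astype(np.float32); r=cv2.minAreaRect(q[:,:2].copy())
    print(nm,np.round(r[0],1),np.round(r[1],1),round(r[2],1),"z95",np.percentile(q[:,2],[50,95]).round(1))
E
```

```text
vee [ 606.1 -159.6] [51.1 38.4] 80.6 z95 [52.3 58.6]
par [ 521.7 -151.4] [80.6 14.8] 82.4 z95 [49.6 53.4]
disc [ 596.  -274.7] [65.7 57.3] 81.5 z95 [38.3 42. ]
spot [ 503.7 -266.5] [70.2 39.1] 61.4 z95 [39.9 64.9]
```

```bash
python3 -c "
from rig import bot
print(bot.hand_in())"
```

```text
the job is handed in; nothing more can be done
None
```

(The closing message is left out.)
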